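# Dry-stroke check of dispensing syringes, rejecting the one that binds

## Task

Before these three empty dispensing syringes are refilled, check their plungers: press each one straight down from above where it stands in the stand, all the way home if it runs freely. One of them binds partway on cured residue: the moment you feel the push getting stiffer than the light, steady drag, stop, do not force it, and leave its plunger where it is. Lift that syringe out by its barrel and lower it tip down, without dropping it, into the free cell of the reject box; leave the other two standing in the stand with their plungers fully home, and do not disturb anything else on the bench.

Things in the scene. Friction and masses are not known exactly. Their poses are not given: they have to be found in the camera images.
- stand: Aluminium syringe stand, 64 x 236 x 62 mm, fixed: two level drilled plates (tops 62 and 22 mm above the bench), three wells in a row along its y at -72, 0, +72 mm. Upper holes 26.5 mm: a syringe stands upright with 1 mm of play, its shoulder on the lower plate. Origin: centre of the underside; z up; x across the row.
- reject_box: Reject box of grey plastic, 46 x 89 x 60 mm, open on top, fixed, walls and floor 3 mm: two cells in a row along its y, each 40 mm square inside. An earlier reject, a barrel without plunger, stands in the +y cell and sticks out to 123 mm above the bench; the -y cell is free. Origin: centre of the underside; z up.
- free_cell (a point): Centre of the free cell's inner floor (3 mm above the bench), axes as the reject box's. The cell's rim is 57 mm above this point.
- syringe_1: Empty dispensing syringe, opaque black barrel, loose, tip down in a well, about 80 g. Origin: lower end of the tip (8 mm above the bench in the stand); z up the barrel. Along z: tip 8 mm across to 14 mm, round barrel 24 mm across to 116 mm, finger flange 113 to 116 mm, 20 mm wide in its x (across the row, to 0.08 rad), 41 mm in y.
- syringe_1_tip (a point): Centre of the lower end of syringe 1's tip, axes as the syringe's. In the stand the barrel is bare from 54 to 105 mm above this point: grip it from above 15 to 20 mm below the flange's top, fingers on the +x and -x sides.
- pad_1 (a point): Centre of the top of syringe 1's thumb pad, a white disc 21 mm across, 4 mm thick, on the plunger rod: 169.5 mm above the tip (53.5 above the flange's top) with the plunger right out, 126 mm (10) when just home, 121 mm (5) at the rigid end. Push it straight down with shut fingers. More than 20 N on it damages the syringe.
- plunger_1 (a joint): How far this plunger is in, m: 0 out, fully home from 0.0425 on, rigid end 0.0485. Stays where left. If free: steady drag 2 to 4 N; from 0.0435 the rubber stopper meets the bottom and adds 1.5 N per mm. If binding: from about mid-stroke the push rises 1.5 N per mm, after 12 mm a hard stop; let go, it springs back a few mm. Which one binds differs each time and can only be felt.
- syringe_2: Empty dispensing syringe, opaque black barrel, loose, tip down in a well, about 80 g. Origin: lower end of the tip (8 mm above the bench in the stand); z up the barrel. Along z: tip 8 mm across to 14 mm, round barrel 24 mm across to 116 mm, finger flange 113 to 116 mm, 20 mm wide in its x (across the row, to 0.08 rad), 41 mm in y.
- syringe_2_tip (a point): Centre of the lower end of syringe 2's tip, axes as the syringe's. In the stand the barrel is bare from 54 to 105 mm above this point: grip it from above 15 to 20 mm below the flange's top, fingers on the +x and -x sides.
- pad_2 (a point): Centre of the top of syringe 2's thumb pad, a white disc 21 mm across, 4 mm thick, on the plunger rod: 169.5 mm above the tip (53.5 above the flange's top) with the plunger right out, 126 mm (10) when just home, 121 mm (5) at the rigid end. Push it straight down with shut fingers. More than 20 N on it damages the syringe.
- plunger_2 (a joint): How far this plunger is in, m: 0 out, fully home from 0.0425 on, rigid end 0.0485. Stays where left. If free: steady drag 2 to 4 N; from 0.0435 the rubber stopper meets the bottom and adds 1.5 N per mm. If binding: from about mid-stroke the push rises 1.5 N per mm, after 12 mm a hard stop; let go, it springs back a few mm. Which one binds differs each time and can only be felt.
- syringe_3: Empty dispensing syringe, opaque black barrel, loose, tip down in a well, about 80 g. Origin: lower end of the tip (8 mm above the bench in the stand); z up the barrel. Along z: tip 8 mm across to 14 mm, round barrel 24 mm across to 116 mm, finger flange 113 to 116 mm, 20 mm wide in its x (across the row, to 0.08 rad), 41 mm in y.
- syringe_3_tip (a point): Centre of the lower end of syringe 3's tip, axes as the syringe's. In the stand the barrel is bare from 54 to 105 mm above this point: grip it from above 15 to 20 mm below the flange's top, fingers on the +x and -x sides.
- pad_3 (a point): Centre of the top of syringe 3's thumb pad, a white disc 21 mm across, 4 mm thick, on the plunger rod: 169.5 mm above the tip (53.5 above the flange's top) with the plunger right out, 126 mm (10) when just home, 121 mm (5) at the rigid end. Push it straight down with shut fingers. More than 20 N on it damages the syringe.
- plunger_3 (a joint): How far this plunger is in, m: 0 out, fully home from 0.0425 on, rigid end 0.0485. Stays where left. If free: steady drag 2 to 4 N; from 0.0435 the rubber stopper meets the bottom and adds 1.5 N per mm. If binding: from about mid-stroke the push rises 1.5 N per mm, after 12 mm a hard stop; let go, it springs back a few mm. Which one binds differs each time and can only be felt.
Mind the look-alikes: they are no part of the job. What is shaped like the syringe_1 but orange is not meant.

How it is judged:
At the end, for the whole second after the job is handed in: The binding syringe rests tip down in the free cell (tip within 8 mm of its floor, leaning under 0.35 rad), plunger left where it bound (0.021 to 0.036 m); the other two stand at rest in their wells (moved under 12 mm, tilt under 0.12 rad), plungers home (over 0.0425 m) (((value of joint plunger_1 between 0.021 and 0.036 m and horizontal distance between syringe_1_tip and free_cell below 0.023 m and z of syringe_1_tip in the frame of free_cell between -0.005 and 0.008 m and angle between syringe_1's own z axis and vertical below 0.35 rad and linear speed of each of syringe_1, syringe_2, syringe_3 below 0.02 m/s and value of joint each of plunger_2, plunger_3 above 0.0425 m and distance of each of syringe_2, syringe_3 from where it was at the start of the episode below 0.012 m and angle between each of syringe_2, syringe_3's own z axis and vertical below 0.12 rad) or (value of joint plunger_2 between 0.021 and 0.036 m and horizontal distance between syringe_2_tip and free_cell below 0.023 m and z of syringe_2_tip in the frame of free_cell between -0.005 and 0.008 m and angle between syringe_2's own z axis and vertical below 0.35 rad and linear speed of each of syringe_2, syringe_1, syringe_3 below 0.02 m/s and value of joint each of plunger_1, plunger_3 above 0.0425 m and distance of each of syringe_1, syringe_3 from where it was at the start of the episode below 0.012 m and angle between each of syringe_1, syringe_3's own z axis and vertical below 0.12 rad) or (value of joint plunger_3 between 0.021 and 0.036 m and horizontal distance between syringe_3_tip and free_cell below 0.023 m and z of syringe_3_tip in the frame of free_cell between -0.005 and 0.008 m and angle between syringe_3's own z axis and vertical below 0.35 rad and linear speed of each of syringe_3, syringe_1, syringe_2 below 0.02 m/s and value of joint each of plunger_1, plunger_2 above 0.0425 m and distance of each of syringe_1, syringe_2 from where it was at the start of the episode below 0.012 m and angle between each of syringe_1, syringe_2's own z axis and vertical below 0.12 rad))); the robot touches nothing.
It fails at once if a plunger is pushed (or its pad squeezed) with more than 20 N (contact force between any of the fingers, the arm and plunger_1_c0 above 20 N or contact force between any of the fingers, the arm and plunger_2_c0 above 20 N or contact force between any of the fingers, the arm and plunger_3_c0 above 20 N).
It fails at once if the syringe is dropped into the cell (it falls at more than 0.7 m/s there) ((horizontal distance between syringe_1_tip and free_cell below 0.03 m and linear speed of syringe_1 above 0.7 m/s) or (horizontal distance between syringe_2_tip and free_cell below 0.03 m and linear speed of syringe_2 above 0.7 m/s) or (horizontal distance between syringe_3_tip and free_cell below 0.03 m and linear speed of syringe_3 above 0.7 m/s)).
It fails at once if a bystander on the bench is disturbed (moved more than 20 mm) (distance of any of tape_roll, cap_dish, solder_spool, module_a, cleaner_bottle, driver, scanner from where it was at the start of the episode above 0.02 m).
It also fails if it takes over 67 s, if anything falls off the work surface, if the arm or the gripper's body presses on something with over 40 N, if the wrist force passes 120 N, or if a joint passes its speed limit or range.

## Robot

A 7-joint arm with a two-finger parallel gripper is mounted at the origin on the work surface. World frame = base frame: x ahead of the robot, y to its left, z up, the work surface at z = 0. Lengths are in m, angles in rad, forces in N, time in s.
With the tool pointing down it reaches from about 0.425 to 0.925 m from the base axis. Payload 6.8 kg.
Tool frame: the origin (TCP) lies midway between the tips of the shut fingers; the grasp point (between the pads) lies 19 mm behind it; x points along the fingers, y is the direction in which the jaws open and shut, and the axes are right-handed (so a half turn about x gives the same grasp; the last joint's range is limited). The gripper opens to 85 mm and grips with 20 to 120 N. Pads are 22 mm wide; open, the fingers measure 114 mm over their backs; the gripper's body (76 mm by 85 mm) begins 54 mm behind the grasp point. The pads swing forward as they close: fully open they stand 13 mm farther back than shut.
Start: joints at [1.134, 0.477, 0.022, 1.555, -0.011, 1.109, -0.083], TCP at [0.218, -0.639, 0.203] pointing down, gripper open.
Joint ranges: [-2.96, 2.96], [-0.34, 2.1], [-1.41, 1.46], [0.24, 2.44], [-1.37, 4.51], [0.17, 1.92], [-2.96, 2.96]. Speed limits (rad/s): [2.39, 2.39, 3.14, 3.14, 3.14, 3.14, 3.14].

## Interface

Orientations are given as a rotation vector (axis times angle).
In Python, from bench import r, viewer, nets gives the robot as it stands.
- The arm moves only by the shell command python3 -m pendant 'ROWS' [FORCE]. ROWS is JSON, one flat list of numbers, 5 for each row, row after row: the finger opening in mm, from 0 to 85.4, then the shift along the tool's x, y, z in mm, then the turn about the tool's x in rad. A call has 1 to 20 rows; each row shifts and turns the commanded pose from where the row before left it, along the tool's axes as they then stand; what a row does not reach is not made up. A row lasts 1/8 s, in which the tool goes at most 62.5 mm and 10.7 degrees, less where a joint would pass 70% of its speed; a pose out of reach is approached as far as the arm can. A call with a gripper value outside its range is refused whole. The fingers move at their own pace and stop on an object; FORCE is the grip in N (left out, the last holds). Time passes only in rows, so rows that do not move let the fingers close. It gives the time, the measured TCP pose, the force and the opening at its end, in the units of the state.
- r.get_obs(): the state, without advancing time (a new reading comes with each control period).
- viewer.grab_frame(name): name is "scene" or "top" or "wrist"; returns (picture, depth): 420x560x3 uint8, red, green, blue; 420x560 float32, m along the optical axis (not along the pixel's ray), 0 where there is no reading.
- viewer.calibration(name): a dict with "mtx" (3x3 intrinsics, pixels), "distortion" ([k1, k2, p1, p2, k3] as OpenCV has them; the pictures are not rectified), "world_to_cam" (4x4, takes a point from world to camera coordinates). Camera axes: x right, y up, looking along -z (the intrinsics and any distortion apply to the point x, -y, -z); pixel columns grow to the right and rows downward; lengths in m; the calibration is good to about 2 mm. A picture is of the moment at which its call begins: read the wrist's pose just before it. calibration takes no time and is no camera call; for the wrist camera it gives the pose at the moment of the call.
- r.hand_in(): hands the job in, once; it reports no verdict.
Trained networks look in the newest picture that a camera, given by its name, has taken for a name from the list of things; names that differ only in an ending like _2 or _b are one class to them, and where a whole thing is asked for, a point or a joint stands for the part that bears it (a point fixed in the world has none). Each returns a list of dicts, best first, with "score" (0 to 1); they miss things now and then, are a little off and sometimes report something else, mostly with a low value. They report only what shows in the picture. A call takes as long as a camera call. They do not tell look-alikes from the thing itself.
- nets.look_for(name, camera): "location" ([x, y, z] in m, in world coordinates, good to about 4 mm: the middle of the surface that is visible of it).
- nets.silhouettes(name, camera): "mask" (420x560 bool, what is visible of it).
The state is a dict: "clock": time; "joints": joint angles; "qvel": joint speeds; "tau": joint torques, N m; "tcp_pos": TCP position; "orientation": TCP orientation; "contact_force": force on the tool from outside, world axes, zero at the start; "moment": the same for the moment, N m; "grip_width": finger opening in m.
Only numpy, scipy, OpenCV 4.12 (cv2) and the standard library are available. Lean on these libraries where they do the work, as an engineer would, in place of code of your own. Each camera call takes 0.05 s, during which the arm holds its last target. There are 200 camera calls.

## Working session

There is one attempt and no reset: what is moved stays moved. The work goes in short steps, Python scripts to look and compute and a shell command to move; the robot and the scene stay as the last step left them, time stands still between calls to the robot, and variables do not carry over. Pictures are saved under pics/ and viewed, about 8 in all and at most 12, crops included, and the job is handed in when it is done.

```bash
ls; mkdir -p pics; cat > h.py <<'E'
import numpy as np, cv2
from bench import r, viewer, nets
def grab(n,fn=None):
    p,d=viewer.grab_frame(n); c=viewer.calibration(n)
    if fn: cv2.imwrite('pics/'+fn,p[:,:,::-1])
    return p,d,c
def world(c,d,uv):
    uv=np.atleast_2d(np.array(uv,float)); K=np.array(c['mtx']); D=np.array(c['distortion'])
    n=cv2.undistortPoints(uv[:,None],K,D)[:,0]
    z=np.array([d[int(v),int(u)] for u,v in uv])
    P=np.c_[n[:,0]*z,-n[:,1]*z,-z,np.ones(len(z))]
    return (P@np.linalg.inv(np.array(c['world_to_cam'])).T)[:,:3]
def proj(c,X):
    X=np.atleast_2d(X); P=np.c_[X,np.ones(len(X))]@np.array(c['world_to_cam']).T
    P=P[:,:3]*[1,-1,-1]
    return cv2.projectPoints(P,np.zeros(3),np.zeros(3),np.array(c['mtx']),np.array(c['distortion']))[0][:,0]
E
python3 - <<'E'
from h import *
o=r.get_obs(); print({k:np.round(v,3).tolist() for k,v in o.items()})
for n in('top','scene'):
    p,d,c=grab(n,n+'1.png'); print(n,np.round(np.linalg.inv(np.array(c['world_to_cam']))[:3,3],3))
    for q in('syringe_1','pad_1','stand','reject_box'):
        for x in nets.look_for(q,n): print(q,round(x['score'],2),np.round(x['location'],4),proj(c,x['location']).round().tolist())
E
```

```text
pics
{'clock': 0.0, 'joints': [1.134, 0.478, 0.022, 1.556, -0.011, 1.109, -0.083], 'qvel': [0.001, -0.0, 0.001, -0.001, 0.001, -0.0, 0.001], 'tau': [-0.0, -59.645, 1.608, -28.12, 0.012, 0.009, -0.0], 'tcp_pos': [0.218, -0.638, 0.202], 'orientation': [2.044, 0.341, -2.045], 'contact_force': [-0.166, 0.093, 0.252], 'moment': [-0.027, 0.03, 0.015], 'grip_width': 0.085}
top [ 0.432 -0.006  1.11 ]
syringe_1 0.88 [0.5087 0.2257 0.1235] [[152.0, 215.0]]
syringe_1 0.83 [ 0.4644 -0.0905  0.1163] [[321.0, 236.0]]
syringe_1 0.8 [0.63   0.0952 0.1146] [[221.0, 150.0]]
syringe_1 0.75 [0.6333 0.0149 0.116 ] [[263.0, 148.0]]
syringe_1 0.6 [0.5205 0.0802 0.1254] [[229.0, 207.0]]
syringe_1 0.59 [0.5178 0.1527 0.1234] [[190.0, 209.0]]
syringe_1 0.47 [ 0.4459 -0.0028  0.1168] [[274.0, 246.0]]
pad_1 0.69 [ 0.4657 -0.0905  0.1683] [[323.0, 234.0]]
pad_1 0.68 [0.6328 0.0952 0.1699] [[218.0, 143.0]]
pad_1 0.57 [0.5231 0.082  0.1725] [[225.0, 203.0]]
pad_1 0.51 [ 0.4428 -0.0083  0.1717] [[277.0, 248.0]]
stand 0.93 [0.5126 0.1452 0.0652] [[199.0, 214.0]]
stand 0.21 [0.5121 0.2241 0.1652] [[147.0, 211.0]]
rej
[... 240 characters left out ...]
, 160.0]]
syringe_1 0.75 [0.6505 0.009  0.1018] [[331.0, 245.0]]
syringe_1 0.66 [ 0.4727 -0.0949  0.0992] [[215.0, 236.0]]
syringe_1 0.61 [0.5265 0.1472 0.1216] [[317.0, 175.0]]
syringe_1 0.59 [ 0.4478 -0.0128  0.0978] [[236.0, 209.0]]
pad_1 0.77 [ 0.4442 -0.0083  0.1513] [[234.0, 184.0]]
pad_1 0.77 [0.642  0.0179 0.1529] [[332.0, 217.0]]
pad_1 0.66 [0.5156 0.2251 0.1499] [[334.0, 146.0]]
pad_1 0.59 [0.5297 0.0815 0.1539] [[299.0, 177.0]]
pad_1 0.59 [ 0.4704 -0.0898  0.1496] [[213.0, 212.0]]
pad_1 0.54 [0.6375 0.0985 0.1458] [[353.0, 197.0]]
pad_1 0.51 [0.5242 0.1513 0.1542] [[318.0, 160.0]]
stand 0.61 [0.5301 0.0746 0.1225] [[297.0, 192.0]]
stand 0.59 [0.538  0.0981 0.0611] [[307.0, 213.0]]
```

```bash
python3 - <<'E'
import cv2
cv2.imwrite('pics/v1.png',cv2.resize(cv2.imread('pics/top1.png')[80:320,90:410],None,fx=2.5,fy=2.5,interpolation=cv2.INTER_CUBIC))
E
```

```text
(no output)
```

View pics/v1.png

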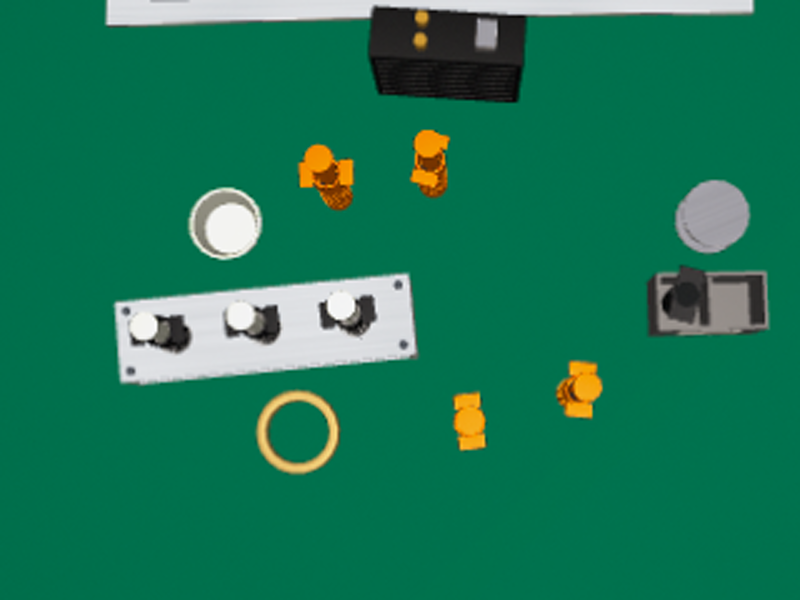

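View pics/scene1.png

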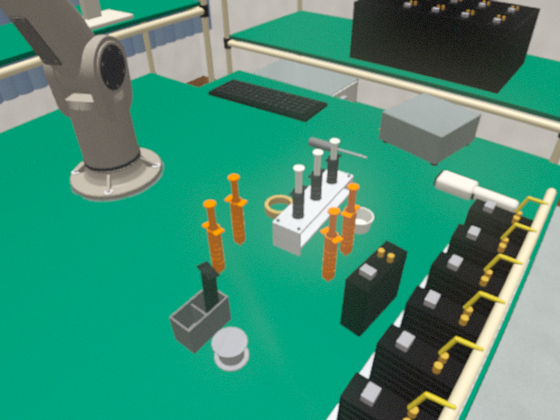

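The targets are the black barrels with white pads in the stand, at crop (145,328), (240,318) and (341,307) in the top view. The four orange look-alikes stand outside it at (318,160), (430,145), (470,421) and (585,388). In the reject box, the left cell at (688,295) holds the old barrel and the right cell at (735,300) is free. Next I'll get precise geometry from depth.

```bash
python3 - <<'E'
from h import *
for n in('top','scene'):
    p,d,c=grab(n)
    K=np.array(c['mtx']); H,W=d.shape
    vv,uu=np.mgrid[0:H,0:W]
    uv=np.stack([uu.ravel(),vv.ravel()],1).astype(float)
    nn=cv2.undistortPoints(uv[:,None],K,np.array(c['distortion']))[:,0]
    z=d.ravel(); P=np.c_[nn[:,0]*z,-nn[:,1]*z,-z,np.ones(len(z))]
    X=((P@np.linalg.inv(np.array(c['world_to_cam'])).T)[:,:3]).reshape(H,W,3); ok=d>0
    def box(x0,x1,y0,y1,z0,z1): return ok&(X[...,0]>x0)&(X[...,0]<x1)&(X[...,1]>y0)&(X[...,1]<y1)&(X[...,2]>z0)&(X[...,2]<z1)
    print(n,'bench z',np.median(X[box(.35,.42,-.2,.2,-.02,.02)][:,2]).round(4))
    m=box(.45,.58,0,.3,.054,.068); r_=cv2.minAreaRect(X[m][:,:2].astype(np.float32)*1000); print('stand',np.round(r_[0],1),np.round(r_[1],1),r_[2],np.median(X[m][:,2]).round(4),m.sum())
    for y in(.225,.15,.08):
        m=box(.45,.58,y-.03,y+.03,.16,.19); q=X[m]
        if len(q):
            rr=cv2.minEnclosingCircle(q[:,:2].astype(np.float32)*1000)
            print('pad',len(q),q.mean(0).round(4),np.round(rr[0],1),round(rr[1],1), 'z',np.percentile(q[:,2],[10,50,90]).round(4))
        m=box(.45,.58,y-.04,y+.04,.117,.130); q=X[m]
        if len(q)>5:
            rr=cv2.minAreaRect(q[:,:2].astype(np.float32)*1000); print(' flange',len(q),np.round(rr[0],1),np.round(rr[1],1),rr[2].__round__(1),np.median(q[:,2]).round(4))
    m=box(.45,.60,-.28,-.1,.05,.07); q=X[m]; rr=cv2.minAreaRect(q[:,:2].astype(np.float32)*1000); print('box',len(q),np.round(rr[0],1),np.round(rr[1],1),round(rr[2],1),np.median(q[:,2]).round(4), cv2.boxPoints(rr).round(1).tolist())
    m=box(.45,.60,-.28,-.1,.10,.13); q=X[m]; print('old',len(q),q.mean(0).round(4),q[:,2].max())
    m=box(.45,.60,-.28,-.1,-.003,.012)
    m=box(.505,.56,-.26,-.2,-.003,.012); q=X[m]; print('floor',q.mean(0).round(4) if len(q) else 0)
E
```

```text
top bench z 0.0009
stand [519.3 153.2] [ 64.9 237.7] 4.738776683807373 0.0627 2944
pad 108 [0.5135 0.2241 0.1649] [513.5 224.6] 10.4 z [0.1627 0.1652 0.167 ]
 flange 116 [513.6 223.9] [41.4 22.8] 89.5 0.1247
pad 107 [0.5192 0.1529 0.1736] [519.4 152.6] 10.3 z [0.1712 0.1738 0.1759]
 flange 119 [519.8 153. ] [22.9 41.3] 4.8 0.1248
pad 106 [0.5252 0.0806 0.1759] [525.3  80.6] 10.3 z [0.1737 0.1759 0.1778]
 flange 125 [524.2  80.5] [21.  40.9] 7.9 0.1245
box 304 [ 535.1 -204.8] [47.2 89.5] 0.5 0.0594 [[511.1000061035156, -160.1999969482422], [511.79998779296875, -249.6999969482422], [559.0999755859375, -249.39999389648438], [558.2999877929688, -159.8000030517578]]
old 249 [ 0.5316 -0.1707  0.1202] 0.12617827376321378
floor [ 0.53   -0.2291  0.0032]
scene bench z 0.0
stand [521.7 152.6] [ 66.8 239.1] 4.224705219268799 0.0623 1622
pad 51 [0.5178 0.2225 0.1629] [517.2 222.7] 11.7 z [0.1609 0.163  0.1643]
 flange 100 [518.3 224.1] [21.9 41.3] 3.1 0.1227
pad 70 [0.5236 0.1506 0.1701] [522.7 151.1] 10.7 z [0.1627 0.1716 0.1727]
 flange 112 [522.5 152.6] [22.6 42.1] 8.9 0.124
pad 97 [0.5287 0.0792 0.1721] [527.7  79.5] 11.1 z [0.1628 0.1751 0.1765]
 flange 126 [527.3  81.5] [22.9 41.9] 12.6 0.1236
box 789 [ 524.2 -170. ] [ 73.5 172.8] 20.3 0.0578 [[459.79998779296875, -101.69999694824219], [519.5999755859375, -263.79998779296875], [588.5999755859375, -238.3000030517578], [528.7999877929688, -76.19999694824219]]
old 384 [ 0.5279 -0.1653  0.1155] 0.12291225909109676
floor [ 0.534  -0.2447  0.0022]
```

```bash
cat >> h.py <<'E'
from scipy.spatial.transform import Rotation as Ro
def tool(target=None):
    o=r.get_obs(); R=Ro.from_rotvec(o['orientation']).as_matrix(); p=np.array(o['tcp_pos'])
    print('t',round(float(o['clock']),2),'tcp',p.round(4),'F',np.round(o['contact_force'],2),'w',round(float(o['grip_width']),4),'j',np.round(o['joints'],2)[[0,6]])
    if target is not None: print('shift mm',(R.T@(np.array(target)-p)*1000).round(1))
    return R,p
E
python3 - <<'E'
from h import *
R,p=tool([.526,.080,.26]); print(R.round(3))
E
```

```text
t 0.6 tcp [ 0.218  -0.6389  0.2032] F [ 0.23 -0.89 -0.06] w 0.0854 j [ 1.13 -0.08]
shift mm [ -56.8 -580.9 -523.7]
[[ 0.     0.323 -0.946]
 [-0.    -0.946 -0.323]
 [-1.     0.    -0.   ]]
```

```bash
python3 -m pendant '[0,-20,0,-55,0, 0,-20,0,-55,0, 0,-17,0,-55,0, 0,0,-48.4,-29.9,0, 0,0,-48.4,-29.9,0, 0,0,-48.4,-29.9,0, 0,0,-48.4,-29.9,0, 0,0,-48.4,-29.9,0, 0,0,-48.4,-29.9,0, 0,0,-48.4,-29.9,0, 0,0,-48.4,-29.9,0, 0,0,-48.4,-29.9,0, 0,0,-48.4,-29.9,0, 0,0,-48.4,-29.9,0, 0,0,-48.4,-29.9,0, 0,0,0,0,-0.165, 0,0,0,0,-0.165, 0,0,0,0,-0.165, 0,0,0,0,-0.165, 0,0,0,0,-0.165]' 30
python3 -m pendant '[0,0,0,0,-0.165, 0,0,0,0,-0.165, 0,0,0,0,-0.165, 0,0,0,0,0, 0,0,0,0,0]'
python3 - <<'E'
from h import *
R,p=tool([.526,.080,.20]); print(R.round(3)); grab('wrist','w1.png')
E
```

```text
clock: 3.1
tcp_pos: [0.5262, 0.0799, 0.2603]
orientation: [1.506, 0.985, -1.505]
contact_force: [0.6, 0.6, 0.4]
grip_width: -0.0005
clock: 3.72
tcp_pos: [0.5262, 0.0799, 0.2603]
orientation: [1.154, 1.243, -1.154]
contact_force: [-0.1, -0.8, 0.2]
grip_width: -0.0001
t 3.73 tcp [0.5262 0.0799 0.2603] F [-0.08 -0.81  0.16] w -0.0001 j [ 0.24 -0.33]
shift mm [60.3 -0.2 -0.2]
[[ 0.     0.997  0.075]
 [-0.     0.075 -0.997]
 [-1.     0.     0.   ]]
```

View pics/w1.png

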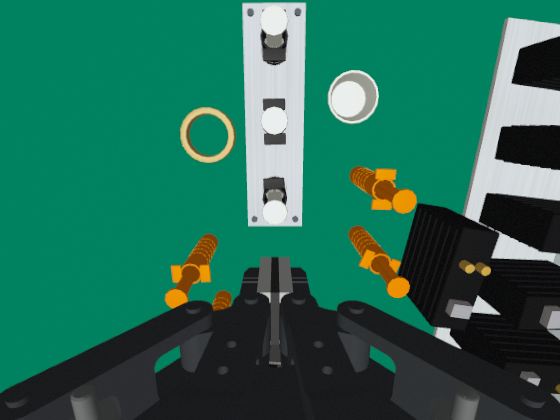

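The wrist view shows the three black syringes with white pads at (274,212), (274,120) and (274,19). The orange ones are clear of the shut fingers. I'll use its depth to refine the pad positions.

```bash
python3 - <<'E'
from h import *
p,d,c=grab('wrist')
for (u,v) in((274,212),(274,120),(274,19)):
    uv=[(a,b) for a in range(u-24,u+25) for b in range(max(0,v-24),v+25)]
    q=world(c,d,uv); q=q[(q[:,2]>.155)&(q[:,2]<.19)]; print(len(q),cv2.minEnclosingCircle(q[:,:2].astype(np.float32)*1000),np.median(q[:,2]).round(4))
E
```

```text
494 ((525.1842651367188, 82.68301391601562), 10.481213569641113) 0.1762
592 ((519.6419677734375, 154.774658203125), 10.429399490356445) 0.1739
693 ((513.8756713867188, 226.3444061279297), 10.72761344909668) 0.1654
```

```bash
python3 -m pendant '[0,30,0,-1,0, 0,30,0,0,0, 0,18,0,0,0, 0,4,0,0,0, 0,4,0,0,0, 0,4,0,0,0]'
python3 -m pendant '[0,2,0,0,0, 0,2,0,0,0, 0,2,0,0,0]'
python3 -m pendant '[0,2,0,0,0, 0,2,0,0,0]'
```

```text
clock: 4.58
tcp_pos: [0.5268, 0.0812, 0.1709]
orientation: [1.153, 1.244, -1.15]
contact_force: [-0.6, 0.5, 0.2]
grip_width: 0.0003
clock: 4.95
tcp_pos: [0.5262, 0.081, 0.1642]
orientation: [1.152, 1.245, -1.151]
contact_force: [-0.1, -0.2, 0.3]
grip_width: 0.0004
clock: 5.2
tcp_pos: [0.5261, 0.081, 0.1601]
orientation: [1.152, 1.245, -1.152]
contact_force: [1.5, -0.4, -0.2]
grip_width: 0.0
```

No drag is showing although the TCP is 16 mm below where the pad top should be, so I'll look before pushing further.

```bash
python3 - <<'E'
from h import *
tool()
p,d,c=grab('scene'); 
uv=proj(c,[.526,.081,.15])[0].astype(int); u,v=uv
a=p[v-75:v+75,u-70:u+70,::-1]
p2,d2,c2=grab('wrist'); b=p2[100:340,160:400,::-1]
tool()
cv2.imwrite('pics/v2.png',np.hstack([cv2.resize(a,(400,428),interpolation=cv2.INTER_CUBIC),cv2.resize(b,(390,428))]))
E
```

```text
t 5.2 tcp [0.5261 0.081  0.1601] F [ 1.5 -0.4 -0.2] w 0.0 j [ 0.21 -0.4 ]
t 5.3 tcp [0.526  0.0809 0.16  ] F [ 0.68  0.11 -1.1 ] w -0.0001 j [ 0.21 -0.4 ]
```

View pics/v2.png

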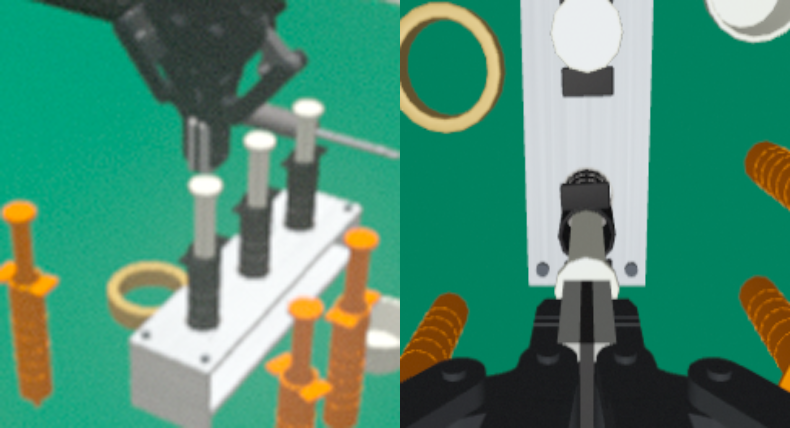

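```bash
python3 - <<'E'
from h import *
p,d,c=grab('scene')
o=r.get_obs(); print('tcp px',proj(c,o['tcp_pos']), 'crop origin', proj(c,[.526,.081,.15])[0].astype(int)-[70,75])
u,v=proj(c,[.526,.081,.15])[0].astype(int)
for b in range(v-34,v+8,2):
    a=u; X=world(c,d,(a,b))[0]; print(a,b,X.round(4),p[b,a])
p,d,c=grab('wrist')
print('tcp px',proj(c,o['tcp_pos']))
for b in range(240,300,6):
    for a in (262,274): print(a,b,world(c,d,(a,b))[0].round(4),p[b,a],end=' | ')
    print()
E
```

```text
tcp px [[297.65191213 173.84467085]] crop origin [227 103]
297 144 [0.5322 0.0687 0.2317] [56 69 61]
297 146 [0.5327 0.0682 0.2281] [143 148 143]
297 148 [0.5325 0.0685 0.2239] [130 133 131]
297 150 [0.5315 0.07   0.2187] [120 124 120]
297 152 [0.5319 0.0695 0.215 ] [122 127 122]
297 154 [0.5315 0.0702 0.2104] [120 126 122]
297 156 [0.5314 0.0704 0.2061] [123 127 122]
297 158 [0.5303 0.072  0.2008] [126 128 126]
297 160 [0.533  0.0684 0.1993] [122 125 124]
297 162 [0.5315 0.0706 0.1934] [117 127 121]
297 164 [0.3584 0.3127 0.0013] [181 203 187]
297 166 [0.5235 0.082  0.176 ] [255 255 249]
297 168 [0.5275 0.0765 0.1759] [255 255 253]
297 170 [0.53   0.073  0.1744] [238 238 226]
297 172 [0.5282 0.0757 0.1678] [164 166 155]
297 174 [0.5285 0.0753 0.1637] [163 163 152]
297 176 [0.5287 0.0752 0.1594] [163 164 152]
297 178 [0.5282 0.0759 0.1543] [162 159 151]
297 180 [0.529  0.0749 0.1506] [162 163 155]
297 182 [0.5296 0.0742 0.1467] [163 165 153]
297 184 [0.5302 0.0735 0.1427] [165 164 154]
tcp px [[275.23383556 254.41808391]]
262 240 [0.5174 0.0766 0.1252] [39 38 40] | 274 240 [0.5247 0.0893 0.1594] [120 121 112] | 
262 246 [0.5177 0.0715 0.1231] [122 126 127] | 274 246 [0.5245 0.0919 0.1759] [234 238 235] | 
262 252 [0.5186 0.0884 0.1766] [234 237 234] | 274 252 [0.5248 0.0885 0.1757] [234 238 233] | 
262 258 [0.519  0.0926 0.1945] [92 93 91] | 274 258 [0.5245 0.093  0.1944] [23 22 22] | 
262 264 [0.5193 0.0923 0.2005] [91 93 90] | 274 264 [0.5245 0.093  0.2013] [25 24 24] | 
262 270 [0.5195 0.0922 0.2066] [92 93 90] | 274 270 [0.5245 0.0927 0.2067] [24 24 22] | 
262 276 [0.5197 0.0923 0.2124] [92 93 91] | 274 276 [0.5245 0.0928 0.2127] [23 21 22] | 
262 282 [0.5199 0.0918 0.2166] [92 94 91] | 274 282 [0.5245 0.0934 0.219 ] [23 23 24] | 
262 288 [0.5201 0.0931 0.224 ] [93 93 90] | 274 288 [0.5245 0.0933 0.2238] [21 23 24] | 
262 294 [0.5203 0.0935 0.2292] [58 58 58] | 274 294 [0.5246 0.0924 0.2265] [73 72 72] |
```

Scene and wrist depth agree that the real fingertips are at z≈0.192 while the reported TCP is 0.160, so the tool frame sits about 32 mm beyond the tips. The horizontal position is right. I'll find the true contact by feel.

```bash
python3 -m pendant '[0,5,0,0,0, 0,4,0,0,0, 0,2,0,0,0, 0,0,0,0,0]'
for i in 1; do python3 -m pendant '[0,2,0,0,0, 0,1,0,0,0]'; done
python3 -m pendant '[0,2,0,0,0, 0,1,0,0,0]'
python3 -m pendant '[0,2,0,0,0, 0,1,0,0,0]'
```

```text
clock: 5.9
tcp_pos: [0.526, 0.0809, 0.149]
orientation: [1.151, 1.245, -1.152]
contact_force: [-0.9, 0.4, 0.2]
grip_width: 0.0001
clock: 6.15
tcp_pos: [0.5264, 0.0811, 0.1464]
orientation: [1.152, 1.245, -1.151]
contact_force: [-0.3, -0.3, 1.3]
grip_width: -0.0001
clock: 6.4
tcp_pos: [0.5263, 0.081, 0.1432]
orientation: [1.152, 1.245, -1.151]
contact_force: [0.3, 0.3, 2.3]
grip_width: 0.0001
clock: 6.65
tcp_pos: [0.5261, 0.081, 0.1401]
orientation: [1.152, 1.245, -1.151]
contact_force: [-0.3, -0.1, 2.5]
grip_width: 0.0
```

```bash
python3 -m pendant '[0,3,0,0,0, 0,3,0,0,0, 0,2,0,0,0]'
python3 -m pendant '[0,2,0,0,0, 0,2,0,0,0, 0,0,0,0,0]'
python3 - <<'E'
from h import *
R,t=tool()
for n in('wrist','top','scene'):
    p,d,c=grab(n)
    u0,v0=proj(c,[t[0],t[1],t[2]+.031])[0].astype(int)
    uv=[(a,b) for a in range(u0-25,u0+26) for b in range(v0-25,v0+26)]
    q=world(c,d,uv); col=np.array([p[b,a] for a,b in uv]).astype(int)
    m=(col.min(1)>200)&(q[:,2]>.12)&(q[:,2]<.19)&(abs(q[:,1]-.081)<.02); q=q[m]
    if len(q): print(n,len(q),np.percentile(q[:,2],[50,80,95]).round(4),q.mean(0).round(4))
E
```

```text
clock: 7.02
tcp_pos: [0.5261, 0.081, 0.1319]
orientation: [1.151, 1.245, -1.152]
contact_force: [0.2, -0.5, 2.7]
grip_width: 0.0002
clock: 7.4
tcp_pos: [0.5258, 0.0809, 0.1279]
orientation: [1.151, 1.245, -1.152]
contact_force: [-0.4, -0.2, 0.2]
grip_width: 0.0002
t 7.4 tcp [0.5258 0.0809 0.1279] F [-0.35 -0.19  0.25] w 0.0002 j [ 0.19 -0.43]
wrist 67 [0.1567 0.1571 0.1575] [0.5229 0.0896 0.1567]
scene 8 [0.1558 0.1564 0.1574] [0.5358 0.0814 0.1555]
```

Drag is about 2.5 N while moving and falls off at rest. The tip offset is about 29 mm, so the plunger is now ≈0.021 in. I'll go on in 3 mm steps, reading the force while moving.

```bash
python3 -m pendant '[0,1.5,0,0,0, 0,1.5,0,0,0]' | grep -E 'tcp|force'
python3 -m pendant '[0,1.5,0,0,0, 0,1.5,0,0,0]'| grep -E 'tcp|force'
```

```text
tcp_pos: [0.5262, 0.081, 0.1253]
contact_force: [0.4, -0.1, 1.7]
tcp_pos: [0.5262, 0.0809, 0.1222]
contact_force: [-0.3, 0.0, 2.2]
```

```bash
python3 -m pendant '[0,1.5,0,0,0, 0,1.5,0,0,0]' | grep -E 'tcp|force'
python3 -m pendant '[0,1.5,0,0,0, 0,1.5,0,0,0]'| grep -E 'tcp|force'
```

```text
tcp_pos: [0.5261, 0.081, 0.1191]
contact_force: [-0.8, 0.5, 2.1]
tcp_pos: [0.5261, 0.081, 0.1161]
contact_force: [0.3, 0.5, 1.3]
```

No rise through q≈0.033, so this one runs free. I'll take it home.

```bash
python3 -m pendant '[0,2,0,0,0, 0,2,0,0,0, 0,2,0,0,0]' | grep -E 'tcp|force'
python3 -m pendant '[0,1.5,0,0,0, 0,1.5,0,0,0]'| grep -E 'tcp|force'
python3 -m pendant '[0,1,0,0,0, 0,1,0,0,0]'| grep -E 'tcp|force'
```

```text
tcp_pos: [0.5261, 0.081, 0.1101]
contact_force: [-0.4, 0.3, 1.6]
tcp_pos: [0.5261, 0.081, 0.1071]
contact_force: [-0.2, 0.9, 2.1]
tcp_pos: [0.5262, 0.081, 0.1052]
contact_force: [0.3, -0.2, 3.2]
```

```bash
python3 -m pendant '[0,1,0,0,0, 0,0.5,0,0,0]' | grep -E 'tcp|force'
python3 -m pendant '[0,0,0,0,0]' | grep -E 'tcp|force'
```

```text
tcp_pos: [0.5263, 0.081, 0.1039]
contact_force: [0.2, -0.5, 4.7]
tcp_pos: [0.5263, 0.081, 0.1039]
contact_force: [-0.7, -0.6, 5.0]
```

The stopper rise is felt: 5 N held, against 2.2 N drag, so q≈0.045 and it is home. On to the middle syringe.

```bash
python3 -m pendant '[0,-20,0,0,0, 0,-30,0,0,0, 0,-30,0,0,0, 0,0,-0.5,-36,0, 0,0,0,-36,0, 0,0,0,0,0, 0,20,0,0,0, 0,14,0,0,0, 0,4,0,0,0, 0,3,0,0,0, 0,2,0,0,0]'
python3 -m pendant '[0,2,0,0,0, 0,2,0,0,0, 0,2,0,0,0]' | grep -E 'tcp|force'
python3 -m pendant '[0,2,0,0,0, 0,2,0,0,0]' | grep -E 'tcp|force'
```

```text
clock: 11.18
tcp_pos: [0.5206, 0.1528, 0.1412]
orientation: [1.152, 1.244, -1.151]
contact_force: [-1.0, -0.3, 3.2]
grip_width: -0.0002
tcp_pos: [0.5201, 0.1527, 0.1347]
contact_force: [-0.1, -0.4, 3.0]
tcp_pos: [0.52, 0.1527, 0.1306]
contact_force: [0.1, -0.4, 2.5]
```

```bash
python3 -m pendant '[0,1.5,0,0,0, 0,1.5,0,0,0]' | grep -E 'tcp|force'
python3 -m pendant '[0,1.5,0,0,0, 0,1.5,0,0,0]'| grep -E 'tcp|force'
```

```text
tcp_pos: [0.52, 0.1527, 0.1276]
contact_force: [-0.3, -0.0, 4.1]
tcp_pos: [0.52, 0.1527, 0.1246]
contact_force: [-0.3, -0.3, 3.1]
```

```bash
python3 -m pendant '[0,1.5,0,0,0, 0,1.5,0,0,0]' | grep -E 'tcp|force'
```

```text
tcp_pos: [0.52, 0.1527, 0.1216]
contact_force: [0.4, 0.2, 3.1]
```

```bash
python3 -m pendant '[0,1.5,0,0,0, 0,1.5,0,0,0]' | grep -E 'tcp|force'
```

```text
tcp_pos: [0.52, 0.1527, 0.1186]
contact_force: [-0.5, -1.0, 3.3]
```

```bash
python3 -m pendant '[0,1.5,0,0,0, 0,1.5,0,0,0]' | grep -E 'tcp|force'
```

```text
tcp_pos: [0.52, 0.1527, 0.1156]
contact_force: [-1.1, -1.5, 3.0]
```

Free too. Taking it home.

```bash
python3 -m pendant '[0,2,0,0,0, 0,2,0,0,0, 0,2,0,0,0]' | grep -E 'tcp|force'
python3 -m pendant '[0,1.5,0,0,0, 0,1.5,0,0,0]'| grep -E 'tcp|force'
```

```text
tcp_pos: [0.52, 0.1527, 0.1095]
contact_force: [0.2, -0.5, 2.8]
tcp_pos: [0.52, 0.1527, 0.1066]
contact_force: [-0.2, 0.3, 2.4]
```

```bash
python3 -m pendant '[0,1,0,0,0, 0,1,0,0,0]' | grep -E 'tcp|force'; python3 -m pendant '[0,0.5,0,0,0, 0,0,0,0,0]' | grep -E 'tcp|force'
```

```text
tcp_pos: [0.5202, 0.1528, 0.1048]
contact_force: [-0.2, -1.1, 4.5]
tcp_pos: [0.5202, 0.1528, 0.1044]
contact_force: [-1.2, -0.9, 3.8]
```

```bash
python3 -m pendant '[0,0.7,0,0,0, 0,0,0,0,0]' | grep -E 'tcp|force'
python3 -m pendant '[0,-20,0,0,0, 0,-30,0,0,0, 0,-30,0,0,0, 0,0,-0.4,-36,0, 0,0,0,-36,0, 0,0,0,0,0, 0,24,0,0,0, 0,16,0,0,0, 0,4,0,0,0, 0,2,0,0,0, 0,2,0,0,0]'
python3 -m pendant '[0,2,0,0,0, 0,2,0,0,0]' | grep -E 'tcp|force'
```

```text
tcp_pos: [0.5203, 0.1528, 0.1038]
contact_force: [0.5, -0.9, 6.1]
clock: 15.8
tcp_pos: [0.5145, 0.2246, 0.1361]
orientation: [1.153, 1.244, -1.151]
contact_force: [-0.6, 0.3, 3.0]
grip_width: -0.0001
tcp_pos: [0.5144, 0.2247, 0.132]
contact_force: [0.8, -0.2, 2.9]
```

```bash
python3 -m pendant '[0,1.5,0,0,0, 0,1.5,0,0,0]' | grep -E 'tcp|force'
```

```text
tcp_pos: [0.5141, 0.2246, 0.1286]
contact_force: [0.3, 0.8, 2.3]
```

```bash
python3 -m pendant '[0,1,0,0,0, 0,1,0,0,0]' | grep -E 'tcp|force'
```

```text
tcp_pos: [0.5141, 0.2244, 0.1265]
contact_force: [0.0, -0.4, 2.6]
```

```bash
python3 -m pendant '[0,1,0,0,0, 0,1,0,0,0]' | grep -E 'tcp|force'
```

```text
tcp_pos: [0.5142, 0.2245, 0.1246]
contact_force: [0.0, -0.5, 3.9]
```

```bash
python3 -m pendant '[0,1,0,0,0, 0,1,0,0,0]' | grep -E 'tcp|force'
```

```text
tcp_pos: [0.5144, 0.2247, 0.1229]
contact_force: [0.7, -0.4, 6.6]
```

The push rose from 2.6 to 3.9 to 6.6 N, so the y≈0.225 syringe is the one that binds, at q≈0.026. I'm stopping there. Now I'll lift clear, open, and check the finger geometry and plunger heights before gripping.

```bash
python3 -m pendant '[0,-20,0,0,0, 0,-30,0,0,0, 50,-25,0,0,0, 50,0,0,0,0, 50,0,0,0,0, 50,0,0,0,0]' 40
python3 - <<'E'
from h import *
R,t=tool()
p,d,c=grab('top')
K=np.array(c['mtx']);H,W=d.shape
p3,d3,c3=grab('scene')
for n,p,d,c in(('scene',p3,d3,c3),):
    for nm,(x,y) in dict(A=(.514,.2245),B=(.520,.153),C=(.526,.081)).items():
        uv=[];
        for z in(.13,.15):
            u,v=proj(c,[x,y,z])[0].astype(int); uv+=[(a,b) for a in range(u-12,u+13) for b in range(v-14,v+14)]
        uv=list(set(uv)); q=world(c,d,uv); col=np.array([p[b,a] for a,b in uv]).astype(int)
        m=(col.min(1)>215)&(q[:,2]>.12)&(abs(q[:,1]-y)<.02); q=q[m]
        print(nm,len(q),np.percentile(q[:,2],[50,80,95]).round(4),q.mean(0).round(4))
u,v=proj(c3,[.514,.2245,.17])[0].astype(int)
a=p3[v-80:v+70,u-70:u+70,::-1]
p2,d2,c2=grab('wrist')
np.savez('w2.npz',d=d2,p=p2)
cv2.imwrite('pics/v3.png',np.hstack([cv2.resize(a,(400,428),interpolation=cv2.INTER_CUBIC),cv2.resize(p2[:,:,::-1],(400,428))]))
E
```

```text
clock: 17.8
tcp_pos: [0.5133, 0.224, 0.1966]
orientation: [1.15, 1.246, -1.153]
contact_force: [0.2, -0.3, -0.0]
grip_width: 0.0503
t 17.8 tcp [0.5133 0.224  0.1966] F [ 0.16 -0.3  -0.  ] w 0.0503 j [-0.01 -0.66]
A 36 [0.1506 0.1511 0.1515] [0.5167 0.2246 0.1505]
B 44 [0.1321 0.1328 0.1331] [0.5224 0.152  0.1319]
C 51 [0.1324 0.133  0.1335] [0.5284 0.0803 0.1324]
```

View pics/v3.png

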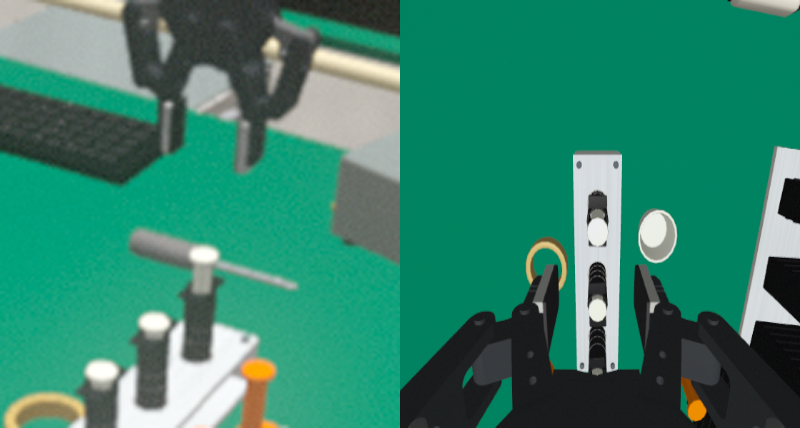

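The left half shows the binding syringe's pad raised at (203,255), with the other two home at (153,322) and (100,372). The open fingers straddle it along x. Now I'll measure the finger tip and body heights.

```bash
python3 - <<'E'
from h import *
R,t=tool()
p,d,c=grab('scene'); H,W=d.shape
uv=[(a,b) for a in range(200,450) for b in range(20,200)]
q=world(c,d,uv); ok=np.array([d[b,a]>0 for a,b in uv])
m=ok&(abs(q[:,0]-t[0])<.09)&(abs(q[:,1]-t[1])<.06)&(q[:,2]>.18)
L=(q-t)@R*1000; L=L[m]   # tool coords mm
print(len(L))
for x0 in range(-140,0,8):
    s=L[(L[:,0]>=x0)&(L[:,0]<x0+8)]
    if len(s):
        print(x0,len(s),'y<0',s[s[:,1]<-1][:,1].min().round() if (s[:,1]<-1).any() else '',s[s[:,1]<-1][:,1].max().round() if (s[:,1]<-1).any() else '','y>0',s[s[:,1]>1][:,1].min().round() if (s[:,1]>1).any() else '',s[:,1].max().round(),'near0',(abs(s[:,1])<12).sum(),'z',s[:,2].min().round(),s[:,2].max().round())
E
```

```text
t 17.95 tcp [0.5136 0.2242 0.1968] F [-0.43  0.05 -0.68] w 0.0501 j [-0.01 -0.66]
3857
-140 322 y<0 -63.0 -2.0 y>0 1.0 68.0 near0 59 z -13.0 21.0
-132 295 y<0 -67.0 -1.0 y>0 1.0 70.0 near0 48 z -11.0 23.0
-124 233 y<0 -64.0 -2.0 y>0 1.0 68.0 near0 41 z -13.0 22.0
-116 211 y<0 -61.0 -2.0 y>0 1.0 66.0 near0 45 z -16.0 20.0
-108 215 y<0 -60.0 -2.0 y>0 1.0 64.0 near0 38 z -15.0 21.0
-100 182 y<0 -58.0 -7.0 y>0 13.0 62.0 near0 1 z -16.0 21.0
-92 175 y<0 -56.0 -18.0 y>0 23.0 60.0 near0 0 z -12.0 16.0
-84 155 y<0 -54.0 -21.0 y>0 27.0 59.0 near0 0 z -12.0 16.0
-76 69 y<0 -52.0 -23.0 y>0 27.0 45.0 near0 0 z -9.0 14.0
-68 76 y<0 -37.0 -22.0 y>0 28.0 40.0 near0 0 z -9.0 14.0
-60 80 y<0 -37.0 -22.0 y>0 27.0 41.0 near0 0 z -13.0 12.0
-52 70 y<0 -38.0 -22.0 y>0 27.0 42.0 near0 0 z -10.0 12.0
-44 68 y<0 -36.0 -22.0 y>0 26.0 41.0 near0 0 z -9.0 13.0
-36 27 y<0 -29.0 -22.0 y>0 27.0 34.0 near0 0 z -9.0 12.0
```

The tips, body and grasp point are all consistently about 30 mm short of the stated frame. That puts the grip at TCP z=0.058, with about 6 mm between the body and the pad.

```bash
python3 -m pendant '[50,40,0.4,0,0, 50,40,0,0,0, 50,30,0,0,0, 50,20,0,0,0, 50,8.5,0,0,0, 50,0,0,0,0]' 30
python3 -m pendant '[20,0,0,0,0, 20,0,0,0,0, 20,0,0,0,0, 20,0,0,0,0, 20,0,0,0,0]' 30
```

```text
clock: 18.75
tcp_pos: [0.5145, 0.2247, 0.0591]
orientation: [1.152, 1.245, -1.151]
contact_force: [-0.3, -0.1, 0.0]
grip_width: 0.0501
clock: 19.38
tcp_pos: [0.515, 0.2249, 0.0601]
orientation: [1.153, 1.244, -1.15]
contact_force: [-0.7, 0.2, 7.5]
grip_width: 0.0224
```

Width is 22.4 mm and there is 7.5 N upward on the tool. I'll check what that is before lifting.

```bash
python3 - <<'E'
from h import *
R,t=tool()
p,d,c=grab('scene')
u,v=proj(c,[.514,.2245,.12])[0].astype(int)
print(u,v)
uv=[(a,b) for a in range(u-25,u+26) for b in range(v-45,v+20)]
q=world(c,d,uv); col=np.array([p[b,a] for a,b in uv]).astype(int)
m=(col.min(1)>190)&(q[:,2]>.12)&(abs(q[:,1]-.2245)<.025)&(abs(q[:,0]-.514)<.03); print('pad',m.sum(),np.percentile(q[m][:,2],[20,50,80,95]).round(4) if m.any() else '')
L=(q-t)@R*1000
for x0 in range(-110,-20,8):
    s=L[(L[:,0]>=x0)&(L[:,0]<x0+8)&(abs(L[:,1])<60)&(abs(L[:,2])<40)]
    if len(s): print(x0,len(s),np.sort(s[:,1])[[0,-1]].round(),np.sort(s[:,2])[[0,-1]].round())
a=p[v-60:v+50,u-60:u+60,::-1]
cv2.imwrite('pics/v4.png',cv2.resize(a,(654,600),interpolation=cv2.INTER_CUBIC)); tool()
E
```

```text
t 19.38 tcp [0.515  0.2249 0.0601] F [-0.7   0.22  7.46] w 0.0224 j [-0.09 -0.78]
331 158
pad 23 [0.1496 0.1501 0.1505 0.1512]
-110 134 [-56.  58.] [-14.  21.]
-102 138 [-53.  57.] [-16.  21.]
-94 138 [-48.  53.] [-14.  20.]
-86 151 [-45.  49.] [-11.  16.]
-78 114 [-40.  45.] [-10.  15.]
-70 97 [-30.  33.] [-9. 22.]
-62 67 [-21.  28.] [-6. 22.]
-54 68 [-22.  28.] [-3. 14.]
-46 71 [-23.  28.] [-5. 14.]
-38 50 [-20.  26.] [-7. 14.]
-30 29 [-6. 19.] [ 1. 13.]
-22 24 [-7. 14.] [-3. 13.]
t 19.43 tcp [0.515  0.2249 0.0601] F [-1.72 -0.24  6.13] w 0.0226 j [-0.09 -0.78]
```

View pics/v4.png

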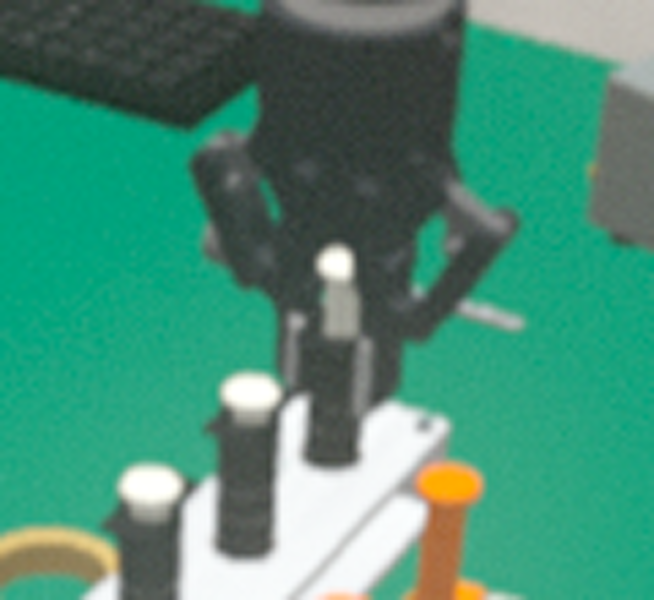

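The grip is on the barrel below the flange, and the pad at (336,262) is still at z≈0.150 and untouched. The 7.5 N is the pads swinging forward as they close. Lifting.

```bash
python3 -m pendant '[20,-3,0,0,0, 20,-5,0,0,0, 20,-10,0,0,0, 20,-20,0,0,0, 20,-30,0,0,0, 20,-30,0,0,0, 20,-30,0,0,0, 20,-20,0,0,0, 20,0,0,0,0, 20,0,0,0,0]'
python3 - <<'E'
from h import *
R,t=tool()
p,d,c=grab('scene')
u,v=proj(c,[t[0],t[1],t[2]+.02])[0].astype(int)
a=p[v-70:v+80,u-70:u+80,::-1]
cv2.imwrite('pics/v5.png',cv2.resize(a,(600,600),interpolation=cv2.INTER_CUBIC))
p,d,c=grab('top')
for x in nets.look_for('reject_box','top')[:2]: print(x['score'],x['location'])
E
```

```text
clock: 20.68
tcp_pos: [0.5139, 0.2241, 0.2067]
orientation: [1.151, 1.245, -1.152]
contact_force: [-0.3, 0.2, -1.0]
grip_width: 0.0224
t 20.68 tcp [0.5139 0.2241 0.2067] F [-0.28  0.22 -1.03] w 0.0224 j [-0.01 -0.66]
0.78 [0.5363, -0.2005, 0.0409]
```

View pics/v5.png

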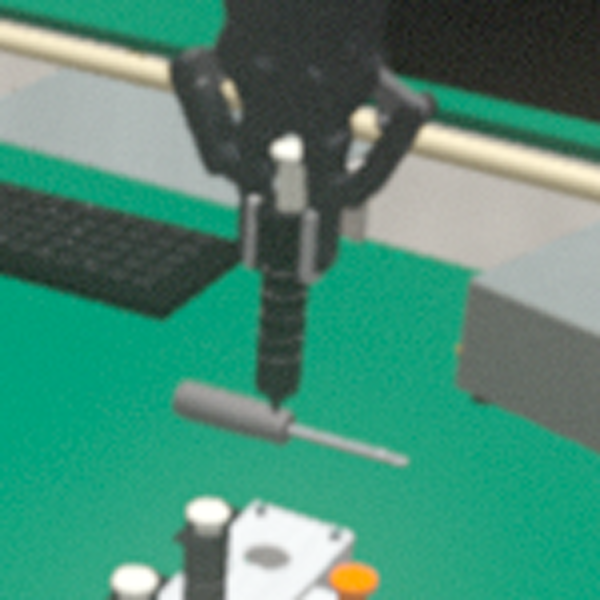

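Held upright, with the plunger pad unchanged. Carrying it over to the free cell.

```bash
python3 -m pendant '[20,0,0,15,0, 20,0,-1.5,35,0, 20,0,-1.5,50,0, 20,0,-1.5,50,0, 20,0,-1.5,50,0, 20,0,-1.5,50,0, 20,0,-1.5,50,0, 20,0,-1.5,50,0, 20,0,-1.5,50,0, 20,0,0,35,0, 20,0,0,15,0, 20,0,0,0,0, 20,0,0,0,0, 20,0,0,0,0]'
python3 - <<'E'
from h import *
R,t=tool([.535,-.226,.2067]); print(R.round(3))
p,d,c=grab('top'); p2,d2,c2=grab('scene')
uv=[(a,b) for a in range(340,430) for b in range(170,240)]
q=world(c,d,uv); m=(q[:,2]>.052)&(q[:,2]<.068)&(abs(q[:,0]-.535)<.05)&(abs(q[:,1]+.205)<.07); rr=cv2.minAreaRect(q[m][:,:2].astype(np.float32)*1000); print('box top',np.round(rr[0],1),np.round(rr[1],1),rr[2])
u,v=proj(c2,[.535,-.205,.06])[0].astype(int); 
uv=[(a,b) for a in range(u-60,u+60) for b in range(v-60,v+60)]
q=world(c2,d2,uv); m=(q[:,2]>.056)&(q[:,2]<.064)&(abs(q[:,0]-.535)<.04)&(abs(q[:,1]+.205)<.06); rr=cv2.minAreaRect(q[m][:,:2].astype(np.float32)*1000); print('box scene',np.round(rr[0],1),np.round(rr[1],1),rr[2])
m=(q[:,2]>.17-.03)&(q[:,2]<.16+.06)&(abs(q[:,0]-.535)<.04)&(abs(q[:,1]+.226)<.04); print('syr pts',m.sum(),q[m].min(0).round(3),q[m].max(0).round(3))
a=p2[v-110:v+50,u-80:u+80,::-1]
cv2.imwrite('pics/v6.png',cv2.resize(a,(600,600),interpolation=cv2.INTER_CUBIC))
E
```

```text
clock: 22.58
tcp_pos: [0.5378, -0.2232, 0.2072]
orientation: [1.15, 1.246, -1.149]
contact_force: [-0.3, -0.0, -0.8]
grip_width: 0.0224
t 22.57 tcp [ 0.5378 -0.2232  0.2072] F [-0.27 -0.05 -0.77] w 0.0224 j [0.64 0.21]
shift mm [ 0.5 -3.   2.5]
[[ 0.     0.997  0.081]
 [ 0.     0.081 -0.997]
 [-1.     0.    -0.   ]]
box top [ 535.2 -205.1] [46.7 89.8] 0.30263209342956543
box scene [ 538.2 -204.2] [90.1 48. ] 89.07122039794922
syr pts 474 [ 0.533 -0.236  0.154] [ 0.553 -0.212  0.22 ]
```

View pics/v6.png

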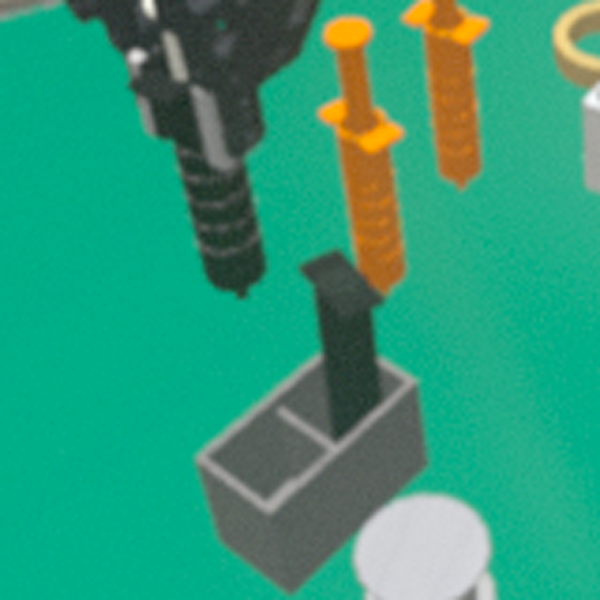

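The syringe hangs upright over the box with its tip at (240,292). The free cell's opening is at about (270,455) and the old barrel at (345,340) is clear. Trim the position and lower.

```bash
python3 -m pendant '[20,0,-2.5,2.5,0, 20,20,0,0,0, 20,30,0,0,0, 20,30,0,0,0, 20,25,0,0,0, 20,15,0,0,0, 20,10,0,0,0, 20,7,0,0,0, 20,5,0,0,0, 20,3,0,0,0, 20,0,0,0,0]'
python3 -m pendant '[20,2,0,0,0, 20,1,0,0,0, 20,0,0,0,0]' | grep -E 'tcp|force'
```

```text
clock: 24.05
tcp_pos: [0.5353, -0.2278, 0.0621]
orientation: [1.152, 1.245, -1.151]
contact_force: [0.2, -0.0, -1.4]
grip_width: 0.0223
tcp_pos: [0.5352, -0.2278, 0.059]
contact_force: [-0.9, 0.9, -0.3]
```

```bash
python3 -m pendant '[20,1,0,0,0, 20,1,0,0,0, 20,0,0,0,0]' | grep -E 'tcp|force'
```

```text
tcp_pos: [0.5351, -0.2277, 0.0569]
contact_force: [-0.8, -0.1, -1.2]
```

```bash
python3 -m pendant '[20,1,0,0,0, 20,0,0,0,0]' | grep -E 'tcp|force'
```

```text
tcp_pos: [0.5351, -0.2277, 0.0559]
contact_force: [-0.1, 0.3, -0.7]
```

```bash
python3 -m pendant '[20,1,0,0,0, 20,0,0,0,0]' | grep -E 'tcp|force'
```

```text
tcp_pos: [0.5353, -0.2278, 0.0551]
contact_force: [0.4, 0.7, 0.4]
```

```bash
python3 -m pendant '[20,1,0,0,0, 20,0,0,0,0]' | grep -E 'tcp|force'
python3 -m pendant '[26,-0.5,0,0,0, 28,-0.5,0,0,0, 32,-0.5,0,0,0, 40,0,0,0,0, 50,0,0,0,0, 50,0,0,0,0]'
```

```text
tcp_pos: [0.5355, -0.2279, 0.055]
contact_force: [-2.0, -0.3, 8.5]
clock: 26.3
tcp_pos: [0.5351, -0.2277, 0.0554]
orientation: [1.152, 1.245, -1.152]
contact_force: [-0.4, -0.1, -0.1]
grip_width: 0.0499
```

```bash
python3 - <<'E'
from h import *
p2,d2,c2=grab('scene'); tool()
u,v=proj(c2,[.535,-.226,.1])[0].astype(int); 
a=p2[v-80:v+70,u-75:u+75,::-1]
b=grab('wrist')[0][:,:,::-1]
cv2.imwrite('pics/v7.png',np.hstack([cv2.resize(a,(400,400),interpolation=cv2.INTER_CUBIC),cv2.resize(b[100:400,130:430],(400,400))]))
E
```

```text
t 26.35 tcp [ 0.5352 -0.2277  0.0555] F [-0.07 -0.08 -0.11] w 0.0499 j [0.6  0.13]
```

View pics/v7.png

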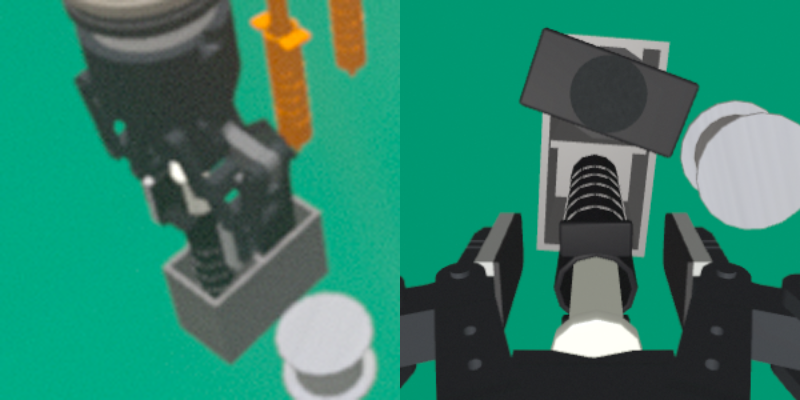

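In the wrist view (right half) the syringe stands in the free cell, centred between the open fingers, flange at (596,240) and pad at (596,337), with nothing caught. Retracting straight up.

```bash
python3 -m pendant '[60,0,0,0,0, 60,-5,0,0,0, 60,-10,0,0,0, 60,-20,0,0,0, 60,-30,0,0,0, 60,-40,0,0,0, 60,-50,0,0,0, 60,-50,0,0,0, 60,0,0,-50,0, 60,0,-50,0,0, 60,0,-50,0,0, 60,0,-50,0,0, 60,0,0,0,0, 60,0,0,0,0]'
python3 - <<'E'
from h import *
tool()
p2,d2,c2=grab('scene'); p,d,c=grab('top')
def zone(c,d,p,x,y,z0,z1,r_=.03,white=False):
    u,v=proj(c,[x,y,(z0+z1)/2])[0].astype(int)
    uv=[(a,b) for a in range(u-30,u+31) for b in range(v-40,v+41)]
    q=world(c,d,uv); col=np.array([p[b,a] for a,b in uv]).astype(int)
    m=(q[:,2]>z0)&(q[:,2]<z1)&(np.hypot(q[:,0]-x,q[:,1]-y)<r_)
    if white: m&=col.min(1)>190
    return q[m]
for n,cc,dd,pp in(('scene',c2,d2,p2),('top',c,d,p)):
    for nm,x,y in(('bad',.535,-.226),('B',.52,.153),('C',.526,.081)):
        w=zone(cc,dd,pp,x,y,.125,.18,.04,True); f=zone(cc,dd,pp,x,y,.108,.1265,.03)
        print(n,nm,'pad',len(w),w.mean(0).round(4) if len(w) else '',np.percentile(w[:,2],80).round(4) if len(w) else '','flange',f.mean(0).round(4) if len(f) else '')
u,v=proj(c2,[.535,-.226,.09])[0].astype(int); u1,v1=proj(c2,[.52,.153,.09])[0].astype(int)
cut=lambda u,v:cv2.resize(p2[v-70:v+70,u-65:u+65,::-1],(390,420),interpolation=cv2.INTER_CUBIC)
cv2.imwrite('pics/v8.png',np.hstack([cut(u,v),cut(u1,v1)]))
E
```

```text
clock: 28.15
tcp_pos: [0.3827, -0.1896, 0.2619]
orientation: [1.152, 1.242, -1.15]
contact_force: [0.0, -0.1, 0.4]
grip_width: 0.06
t 28.15 tcp [ 0.3827 -0.1896  0.2619] F [ 0.04 -0.14  0.45] w 0.06 j [0.78 0.38]
scene bad pad 119 [ 0.538  -0.2278  0.1463] 0.1471 flange [ 0.5406 -0.2293  0.1174]
scene B pad 53 [0.5227 0.152  0.1317] 0.1325 flange [0.526  0.1472 0.1199]
scene C pad 61 [0.5284 0.0805 0.1319] 0.133 flange [0.5313 0.0765 0.1201]
top bad pad 91 [ 0.5355 -0.2281  0.1472] 0.1484 flange [ 0.5339 -0.2238  0.1192]
top B pad 90 [0.5198 0.1528 0.1321] 0.1339 flange [0.5185 0.1518 0.1235]
top C pad 92 [0.5255 0.0808 0.1327] 0.1341 flange [0.5239 0.0798 0.1231]
```

View pics/v8.png

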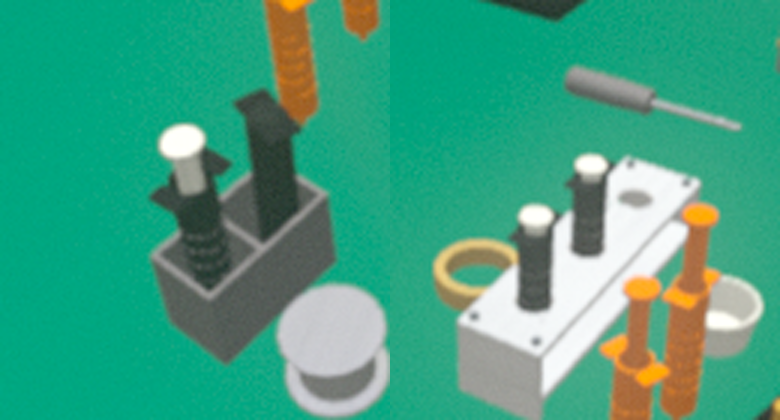

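All checks hold: the reject stands upright in the free cell and the other two are home in the stand. Handing in.

```bash
python3 -c "
from h import *
tool(); r.hand_in()"
```

```text
t 28.25 tcp [ 0.3832 -0.1893  0.2612] F [-0.4  -0.37 -0.1 ] w 0.0602 j [0.78 0.38]
the job is handed in; nothing more can be done
```

I pressed all three plungers, and the syringe at y≈0.225 m was the one that binds. It now stands in the reject box's free cell; I handed in at 28 s and no verdict was reported.

- **Free syringes (y≈0.08 and 0.15):** they ran at a steady 2–3 N until I felt the stopper, with a peak of about 6 N. The last pictures put both plungers about 45 mm in, which is home, and both syringes are still in their wells.
- **Binding syringe:** the push rose from 2.6 to 3.9 to 6.6 N, so I stopped with the plunger about 26 mm in. I lifted it by the barrel, lowered it until it touched the cell floor and released it. The last check shows it upright with its plunger still about 25.5 mm in.
- **Bystanders:** the final crops show nothing disturbed around the stand and box. I did not measure the other items on the bench.

**Where checks disagreed:**
- The reported tool point lies about 30 mm beyond the real fingertips. No force showed where the first pad should have been, and camera depth confirmed the gap, so I corrected every later height for it.
- The gripper read 22.4 mm on the 24 mm barrel, with a brief 7.5 N upward force as the jaws closed. The pictures showed a sound grip and an untouched pad.

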